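Lock a pop-up bench stop down

TASK

Two spring-loaded bench stops stand up out of their housings. Press the round one fully down into its housing and, before it has crept back up, slide its flat bolt all the way across over it so that it stays down. Leave the square stop standing and its bolt open.

Things in the scene. Friction and masses are not known exactly. Their poses are not given: they have to be found in the camera images.
- round_stop_top (a point): Centre of the top face of the round stop, a plain steel cylinder 44 mm across standing 32 mm out of a dark steel housing (72 x 64 mm round it, top 34 mm above the bench). The face is 66 mm above the bench when up, 36 mm when fully pressed. Moves with the stop; x axis: the direction in which its bolt slides to close; z up.
- round_stop (a joint): How far the round stop is pressed: 0 m up, 0.030 fully down. Oil-damped: pressing at 20 mm/s takes about 11 N, faster more, so press slowly, by height. Let go, it rises slowly (about 2 mm/s). It must still be 0.013 down when the bolt passes over it: close the bolt within some 6 s, or press again. Trapped, it rests against the bolt's underside at 0.012.
- round_bolt_tab (a point): Middle of the top edge, 84 mm above the bench, of the upright tab at the rear end of the round stop's bolt, a flat aluminium bar (80 x 28 x 6 mm) beside the stop on the same housing. Tab: 10 mm along the slide, 28 mm across, free above 64 mm height; starts 96 to 103 mm behind the stop's axis. Moves with the bolt; x axis: the way the bolt slides to close, to the stop.
- round_bolt (a joint): How far the round stop's bolt is closed: 0 m drawn back, 0.050 fully closed at its end stop, lying over the stop; starts at 0 to 0.007. About 1.5 N friction; stays where it is left. While the stop is up, the bolt strikes its side at about 0.010 and goes no farther. A strap over the bolt, 34 to 44 mm behind the stop's axis, reaches 64 mm height.
- square_stop (a joint): The same for the other, like-sized unit, whose stop is a square steel block 44 x 44 mm: how far it is pressed down, 0 m up, 0.030 m down. To be left up.
- square_bolt (a joint): How far the square stop's bolt is closed: 0 m drawn back; to be left as found (0 to 0.007).
- square_stop_top (a point): Centre of the top face of the square stop, 66 mm above the bench; axes as for the round one.

How it is judged (in metres and radians):
On the way:
1. the round stop is pressed down below the level of its bolt while the bolt is still open (value of joint round_stop above 0.014 m and value of joint round_bolt below 0.016 m), for 0.1 s.
At the end, for the whole second after the job is handed in: the round stop is down (at least 9 of its 30 mm) and its bolt is closed over it (at least 36 of its 50 mm) and at rest; the square stop is up (pressed less than 6 mm) and its bolt open (less than 12 mm) (value of joint round_stop above 0.009 m and value of joint round_bolt above 0.036 m and velocity of joint round_bolt below 0.005 m/s and value of joint square_stop below 0.006 m and value of joint square_bolt below 0.012 m); the robot touches nothing.
It fails at once if the square stop is pressed down by more than 10 mm (value of joint square_stop above 0.01 m).
It also fails if it takes over 35 s, if anything falls off the work surface, if the arm or the gripper's body presses on something with over 40 N, if the wrist force passes 120 N, or if a joint passes its speed limit or range.

ROBOT

A 6-joint arm with a two-finger parallel gripper is mounted at the origin on the work surface; the furniture and walls round the work are solid. World frame = base frame: x ahead of the robot, y to its left, z up, the work surface at z = 0. Lengths are in mm, angles in rad, forces in N, time in s.
With the tool pointing down it reaches from about 400 to 925 mm from the base axis. Payload 12.5 kg.
Tool frame: the origin (TCP) lies where the fingers leave the gripper's body, on its centre line; the fingertips stand 78 mm ahead of it and the grasp point (between the pads) lies 59 mm ahead of it (env.nose_length is the distance from the TCP to the fingertips, in mm); z points along the fingers, y is the line along which they close (so a half turn about z gives the same grasp; the last joint's range is limited). The gripper opens to 95 mm and grips with 3 to 60 N. Pads are 20 mm wide; open, the fingers measure 119 mm over their backs; the gripper's body (75 mm by 180 mm) begins 59 mm behind the grasp point.
Start: joints at [-1.41, 0.491, 1.559, -0, 1.092, -0.106], TCP at [164.8, -602.892, 292.261] pointing down, gripper open.
Joint ranges: [-3.1, 3.1], [-0.84, 2.19], [0.05, 2.79], [-1.13, 4.28], [0.06, 2.93], [-2.69, 2.69]. Speed limits (rad/s): [2.22, 2.22, 2.79, 3.14, 3.14, 3.14].

INTERFACE

Orientations are given as [roll, pitch, yaw] about the fixed x, y, z axes, in that order (R = Rz(yaw) Ry(pitch) Rx(roll)).
In Python, from cell import env gives the robot as it stands. The module is installed in compiled form; this text tells all that it offers.
- The arm moves only by the tool send_rows, never from a script. Its argument "series" is text: rows parted by semicolons, each of 6 numbers parted by spaces: the shift along the tool's x, y, z as a fraction of full scale, then the turn, a rotation vector about the tool's x, y, z as a fraction of full scale. A call has 1 to 5 rows; each row shifts and turns the commanded pose from where the row before left it, along the tool's axes as they then stand; what a row does not reach is not made up. Full scale, the value 1, is 60 mm for a shift and 10 degrees for a turn. A row lasts 1/8 s, in which the tool goes at most 62.5 mm and 10.7 degrees, less where a joint would pass 70% of its speed; a pose out of reach is approached as far as the arm can. A call with a number of a shift or a turn outside -1 to 1 is refused whole. A call with a gripper value outside its range is refused whole. "fingers" is the opening, from 0 (shut) to 1 (fully open), set as the call begins (left out, the last holds). The fingers move at their own pace and stop on an object; the grip force is fixed at half the most. Time passes only in rows, so rows that do not move let the fingers close. It gives the time, the measured TCP pose, the force, the opening and the grip force at its end, in the units of the state.
- env.state(): the state, without advancing time (a new reading comes with each control period).
- env.read_camera(name): name is "scene" or "top" or "wrist"; returns a dict with "color" (384x512x3 uint8, red, green, blue), "z_map" (384x512 float32, mm along the optical axis (not along the pixel's ray), 0 where there is no reading), "fovy" (degrees; the focal length in pixels is half the picture's height over the tangent of half this angle, whatever the lens; pixels are square), "cx", "cy" (the principal point, pixels), "distortion" ([k1, k2, p1, p2, k3] as OpenCV has them; the pictures are not rectified), "R" (3x3) and "t" (3): a world point X has camera coordinates R X + t. Camera axes: x right, y down, z forward; pixel columns grow to the right and rows downward; lengths in mm; the calibration is good to about 2 mm. A picture is of the moment at which its call begins.
- env.job_done(): hands the job in; it is judged then, once.
The state is a dict: "t": time; "joints": joint angles; "qvel": joint speeds; "tau": joint torques, N m; "eef_pos": TCP position; "tcp_rot": TCP orientation; "ft_force": force on the tool from outside, world axes, zero at the start; "moment": the same for the moment, N m; "opening": opening from 0.0 (shut) to 1.0 (fully open); "grip_force": force on a finger pad.
Only numpy, scipy, OpenCV 4.12 (cv2) and the standard library are available. Lean on these libraries where they do the work, as an engineer would, in place of code of your own. Each camera call takes 0.05 s, during which the arm holds its last target. There are 200 camera calls.

## Working session

There is one attempt and no reset: what is moved stays moved. The work goes in short steps, Python scripts to look and compute and a tool call to move; the robot and the scene stay as the last step left them, time stands still between calls to the robot, and variables do not carry over. Pictures are saved under pics/ and viewed, at most 10 in all, crops included, and the job is handed in when it is done.

Besides the shell and the picture viewer there is one more tool, called after "Call:" as name(argument=value, ...), one argument or row to a line, values as JSON. send_rows: Moves the arm, as the interface text tells. Shift numbers are shares of 60 mm and turn numbers shares of 10 degrees, none past 1 either way. Its arguments: {"type":"object","properties":{"series":{"type":"string"},"fingers":{"type":"number"}},"required":["series"]}

```bash
mkdir -p pics
python3 - <<'E'
from cell import env
import cv2,pickle
d={}
for n in("scene","top"):
    c=env.read_camera(n);d[n]=c
    cv2.imwrite(f"pics/{n}.png",c["color"][:,:,::-1])
    print(n,c["fovy"],c["cx"],c["cy"],c["distortion"],c["R"],c["t"])
pickle.dump(d,open("c.pkl","wb"));s=env.state();print(s)
E
```

```text
scene 42.49303964986106 261.15615680181895 186.7163030228008 [-0.15478427  0.          0.          0.          0.        ] [[-0.70120288 -0.71290371 -0.00910037]
 [-0.37248499  0.37719538 -0.84792604]
 [ 0.60792224 -0.59117843 -0.53003642]] [349.61827384 294.0632203  890.3245504 ]
top 49.79888060513858 255.4700162455194 187.3486973371008 [0.02113295 0.         0.         0.         0.        ] [[-0.01754834 -0.99983799  0.00400651]
 [-0.99853599  0.01732015 -0.05124343]
 [ 0.05116574 -0.00489988 -0.99867816]] [  1.26724474 502.73142554 995.89679891]
{'t': 0.1, 'joints': array([-1.40961132e+00,  4.91467565e-01,  1.55938500e+00,  1.10418055e-05,
        1.09171707e+00, -1.05608635e-01]), 'qvel': array([-0.00130463, -0.00052163, -0.00150614,  0.00104517,  0.00219409,
        0.00203086]), 'tau': array([ 3.56079661e-03, -6.13622046e+01, -2.58607221e+01,  6.94136904e-02,
        4.70348855e-02, -4.29250065e-05]), 'eef_pos': array([ 164.77046442, -602.74160246,  291.74106368]), 'tcp_rot': array([-3.14062214e+00, -1.12725910e-04,  2.66788491e-01]), 'ft_force': array([-0.25542026,  0.43034238,  0.4969882 ]), 'moment': array([0.04719792, 0.04012731, 0.00411922]), 'grip_force': 0.0, 'opening': 0.9991418205937165}
```

View pics/top.png

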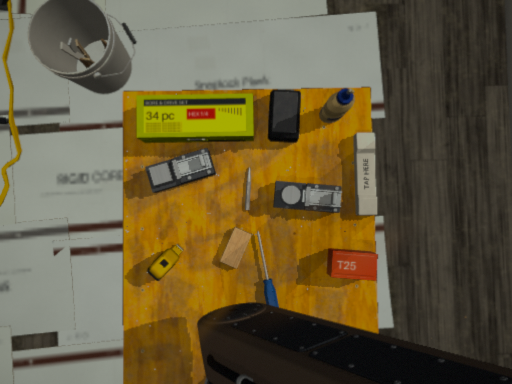

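View pics/scene.png

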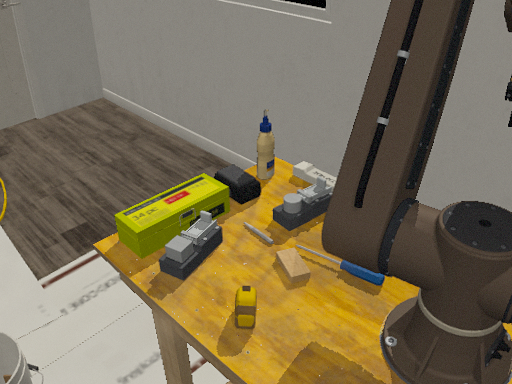

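The top view shows the round stop at about (291,195) with its bolt to the right, so it closes leftward (+y). The square stop is at (160,173), well clear. The scene view agrees. Next I'll zoom in.

```bash
cat > h.py <<'E'
import numpy as np,cv2,pickle
def ray(c,px):
    h=c["color"].shape[0];f=h/2/np.tan(np.radians(c["fovy"]/2))
    K=np.array([[f,0,c["cx"]],[0,f,c["cy"]],[0,0,1]])
    u=cv2.undistortPoints(np.array([[px]],float),K,np.array(c["distortion"]))[0,0]
    R=c["R"];return -R.T@c["t"],R.T@np.array([u[0],u[1],1])
def onz(c,px,z):
    o,d=ray(c,px);return o+d*(z-o[2])/d[2]
E
python3 - <<'E'
import pickle,cv2
from h import *
d=pickle.load(open("c.pkl","rb"))
a=cv2.resize(d["top"]["color"][165:225,265:385,::-1],None,fx=6,fy=6,interpolation=cv2.INTER_CUBIC)
b=cv2.resize(d["scene"]["color"][155:235,260:350,::-1],None,fx=6,fy=6,interpolation=cv2.INTER_CUBIC)
cv2.imwrite("pics/a.png",a);cv2.imwrite("pics/b.png",b)
c=d["top"]
for n,p,z in(("stop",(291,195),66),("tab",(337,197),84),("tapbox",(357,173),30)):print(n,onz(c,p,z))
E
```

```text
stop [480.85018826 -88.94020261  66.        ]
tab [ 473.95812439 -191.31610246   84.        ]
tapbox [ 532.06246959 -251.75367542   30.        ]
```

View pics/a.png

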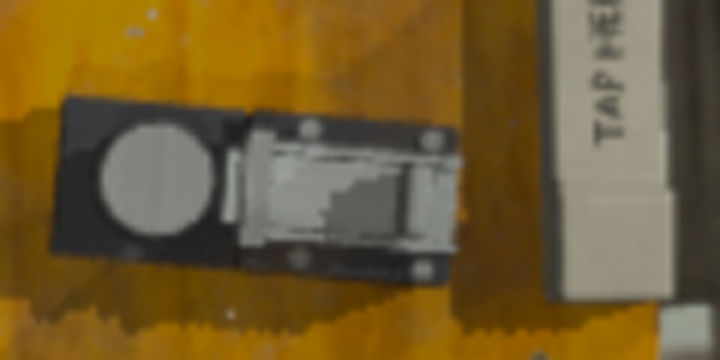

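View pics/b.png

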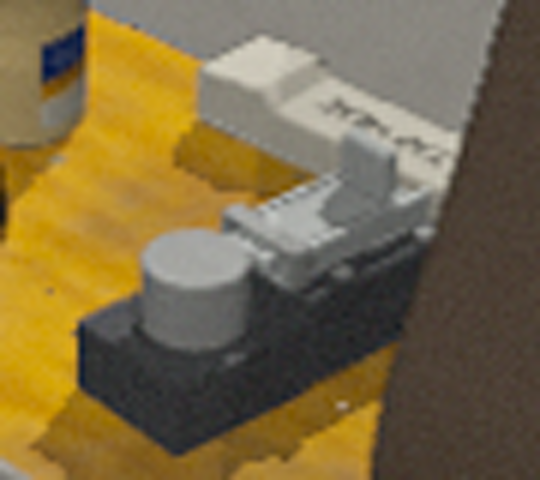

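The top crop shows the round stop's face centred near (157,179) and the tab's top strip near (445,203). In the scene crop the face centre is near (197,258) and the tab top near (368,138).

Run:
```python
from h import *
d=pickle.load(open("c.pkl","rb"))
def full(o,p): return (o[0]+(p[0]+.5)/6-.5,o[1]+(p[1]+.5)/6-.5)
T,S=d["top"],d["scene"]
g=cv2.cvtColor(T["color"],cv2.COLOR_RGB2GRAY)[165:225,265:303]
m=cv2.inRange(T["color"][165:225,265:303],(100,100,100),(255,255,255))
n,l,st,ce=cv2.connectedComponentsWithStats(m);i=1+st[1:,4].argmax();print(st[i],ce[i])
ps={"stop":((265+ce[i][0],165+ce[i][1]),full((260,155),(197,258)),66),"tab":(full((265,165),(445,203)),full((260,155),(368,138)),84)}
for k,(a,b,z) in ps.items():
    print(k,a,"top",onz(T,a,z).round(1),"scene",onz(S,b,z).round(1))
    o1,r1=ray(T,a);o2,r2=ray(S,b)
    x=np.linalg.lstsq(np.c_[r1,-r2],o2-o1,rcond=None)[0];print(" tri",(o1+r1*x[0]).round(1),(o2+r2*x[1]).round(1))
# direction from housing edges (z=34): crop corners lower edge and upper edge
for a,b in(((68,97),(458,128)),((52,253),(447,286))):
    v=onz(T,full((265,165),a),34)-onz(T,full((265,165),b),34);print(v[:2]/np.hypot(*v[:2]),np.hypot(*v[:2]))
```

```text
[ 17  21  18  18 259] [25.66795367 29.41698842]
stop (np.float64(290.66795366795367), np.float64(194.41698841698843)) top [482.2 -88.2  66. ] scene [479.1 -88.2  66. ]
 tri [482.3 -88.3  64.4] [480.6 -89.9  64.5]
tab (338.75, 198.41666666666666) top [ 470.7 -195.2   84. ] scene [ 471.7 -186.    84. ]
 tri [ 470.8 -195.8   80.8] [ 475.8 -191.3   80. ]
[0.09672495 0.99531115] 155.66539440568891
[0.10039291 0.99494787] 157.19040059823152
```

Call:
send_rows(
  series="0 0 0 0 0 1; 0 0 0 0 0 1; 0 0 0 0 0 0.09; 0 0 0 0 0 0",
  fingers=0,
)

```text
t: 0.6
eef_pos: [164.8, -602.9, 292.1]
tcp_rot: [-3.141, 0.0, -0.095]
ft_force: [0.3, 0.5, 0.5]
opening: 0.637
grip_force: 0.0
```

Call:
send_rows(
  series="0.34 -0.7 0 0 0 0; 0.34 -0.7 0 0 0 0; 0.34 -0.7 0 0 0 0; 0.34 -0.7 0 0 0 0; 0.34 -0.7 0 0 0 0",
)

```text
t: 1.23
eef_pos: [287.4, -402.6, 292.3]
tcp_rot: [3.141, -0.0, -0.095]
ft_force: [0.6, 0.1, -0.1]
opening: 0.111
grip_force: 0.0
```

Call:
send_rows(
  series="0.34 -0.7 0 0 0 0; 0.34 -0.7 0 0 0 0; 0.34 -0.7 0 0 0 0; 0.34 -0.7 0 0 0 0; 0 0 0 0 0 0",
)

```text
t: 1.85
eef_pos: [385.4, -242.6, 292.4]
tcp_rot: [3.142, -0.0, -0.092]
ft_force: [0.6, -0.1, -0.0]
opening: 0.005
grip_force: 0.0
```

Run:
```python
from cell import env
import cv2,pickle
d={}
for n in("scene","wrist"):
    d[n]=env.read_camera(n)
pickle.dump(d,open("c2.pkl","wb"))
a=[d[n]["color"][:,:,::-1] for n in("wrist",)]
cv2.imwrite("pics/w.png",a[0])
b=cv2.resize(d["scene"]["color"][155:235,250:370,::-1],None,fx=6,fy=6,interpolation=cv2.INTER_CUBIC);cv2.imwrite("pics/b2.png",b)
```

```text
(no output)
```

View pics/w.png

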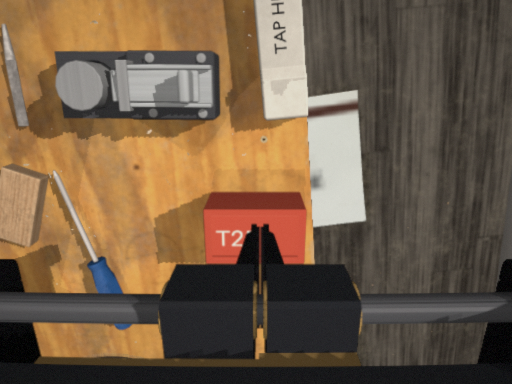

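The wrist view shows the stop's face near (81,85) and the tab near (187-200, 86). The housing lies parallel to the picture, so the yaw is right.

Run:
```python
from h import *
d=pickle.load(open("c2.pkl","rb"));W=d["wrist"]
for k,p,z in(("stop",(81,85),66),("tabL",(180,86),84),("tabM",(191,86),84),("tabR",(200,86),84),("hA",(57,52),34),("hB",(219,52),34),("hC",(63,119),34),("hD",(219,119),34)):print(k,onz(W,p,z).round(1))
Z=W["z_map"];print(Z[86,60:225:3].round(0))
o=-W["R"].T@W["t"];print(o)
```

```text
stop [482.  -91.8  66. ]
tabL [ 472.2 -184.7   84. ]
tabM [ 471.3 -193.9   84. ]
tabR [ 470.5 -201.5   84. ]
hA [515.9 -59.4  34. ]
hB [ 500.  -215.6   34. ]
hC [452.4 -49.3  34. ]
hD [ 437.  -207.8   34. ]
[306. 306. 306. 304. 305. 305. 306. 305. 305. 305. 306. 306. 305. 304.
 305. 311. 318. 323. 312. 313. 307. 308. 307. 312. 311. 313. 310. 310.
 311. 312. 311. 310. 312. 312. 311. 311. 311. 312. 312. 313. 288. 288.
 289. 292. 308. 313. 318. 317. 318. 318. 318. 327. 342. 370. 368.]
[ 470.30815628 -251.48428778  385.50941821]
```

Run:
```python
from h import *
d=pickle.load(open("c2.pkl","rb"));W=d["wrist"];Z=W["z_map"]
# height-classified points: stop top ~66, tab top ~84
P=[]
for v in range(40,130):
    for u in range(50,225):
        if Z[v,u]>0:
            o,r=ray(W,(u,v));P.append(o+r*Z[v,u])
P=np.array(P)
for lo,hi in((60,72),(76,90)):
    q=P[(P[:,2]>lo)&(P[:,2]<hi)];print(len(q),q.mean(0).round(1),np.percentile(q,[3,97],axis=0).round(1))
q=P[(P[:,2]>61)&(P[:,2]<71)&(P[:,1]>-120)];print(len(q),q.mean(0),q.min(0),q.max(0))
```

```text
4617 [ 478.1 -127.2   63.7] [[ 455.6 -193.7   60.1]
 [ 498.6  -73.7   67.7]]
419 [ 472.2 -187.5   83.4] [[ 458.9 -192.5   77.6]
 [ 484.6 -182.2   85.8]]
1946 [481.88491597 -91.11281987  66.2375341 ] [ 460.78611078 -119.93101801   61.0035713 ] [503.03107575 -67.64516029  68.90316473]
```

Call:
send_rows(
  series="0.34 -0.67 0 0 0 0; 0.34 -0.67 0 0 0 0; 0.34 -0.67 0 0 0 0; 0.34 -0.67 0 0 0 0; 0 0 0 0 0 0",
)

```text
t: 2.58
eef_pos: [482.3, -91.9, 292.0]
tcp_rot: [3.142, -0.0, -0.095]
ft_force: [0.2, 0.5, -0.1]
opening: 0.003
grip_force: 0.0
```

Call:
send_rows(
  series="0 0 0.6 0 0 0; 0 0 0.7 0 0 0; 0 0 0.6 0 0 0; 0 0 0.2 0 0 0; 0 0 0 0 0 0",
)

```text
t: 3.2
eef_pos: [481.3, -93.5, 166.2]
tcp_rot: [-3.142, 0.001, -0.099]
ft_force: [-1.0, -0.9, -0.1]
opening: 0.008
grip_force: 0.0
```

Call:
send_rows(
  series="0 -0.06 0.2 0 0 0; 0 0 0.1 0 0 0; 0 0 0.06 0 0 0; 0 0 0.05 0 0 0; 0 0 0.05 0 0 0",
)

```text
t: 3.82
eef_pos: [481.9, -89.0, 139.2]
tcp_rot: [3.141, -0.001, -0.098]
ft_force: [-3.0, 1.4, 12.5]
opening: 0.004
grip_force: 6.1
```

Call:
send_rows(
  series="0 0 0.05 0 0 0; 0 0 0.05 0 0 0; 0 0 0.05 0 0 0; 0 0 0.05 0 0 0; 0 0 0.05 0 0 0",
)

```text
t: 4.45
eef_pos: [481.8, -89.0, 124.4]
tcp_rot: [3.141, -0.001, -0.098]
ft_force: [-3.5, 1.9, 12.5]
opening: 0.002
grip_force: 6.5
```

Call:
send_rows(
  series="0 0 0.05 0 0 0; 0 0 0.05 0 0 0; 0 0 0.04 0 0 0; 0 0 0.02 0 0 0; 0 0 0 0 0 0",
)

```text
t: 5.08
eef_pos: [481.9, -89.0, 114.2]
tcp_rot: [3.141, -0.0, -0.098]
ft_force: [-0.5, 1.0, 2.0]
opening: 0.005
grip_force: 0.9
```

Call:
send_rows(
  series="0 0 -0.4 0 0 0; 0 0 -0.7 0 0 0; 0 0.75 0 0 0 0; 0 0.75 0 0 0 0; 0 0.75 0 0 0 0",
)

```text
t: 5.7
eef_pos: [468.4, -224.7, 180.3]
tcp_rot: [3.141, -0.001, -0.097]
ft_force: [0.1, -0.1, 0.3]
opening: 0.007
grip_force: 0.0
```

Call:
send_rows(
  series="0 0 0 0 0 0; 0 0 0.25 0 0 0; 0 0 0.25 0 0 0; 0 0 0 0 0 0",
)

```text
t: 6.2
eef_pos: [468.3, -222.3, 148.4]
tcp_rot: [-3.14, 0.003, -0.097]
ft_force: [0.1, -0.6, 0.1]
opening: 0.005
grip_force: 0.0
```

Call:
send_rows(
  series="0 -0.3 0 0 0 0; 0 -0.25 0 0 0 0; 0 -0.25 0 0 0 0; 0 -0.2 0 0 0 0; 0 -0.03 0 0 0 0",
)

```text
t: 6.82
eef_pos: [474.8, -161.0, 150.3]
tcp_rot: [3.141, -0.0, -0.097]
ft_force: [-0.9, -2.0, 1.2]
opening: 0.006
grip_force: 0.8
```

Call:
send_rows(
  series="0 -0.03 0 0 0 0; 0 -0.03 0 0 0 0; 0 0 0 0 0 0",
)

```text
t: 7.2
eef_pos: [475.0, -158.4, 150.0]
tcp_rot: [3.142, -0.0, -0.098]
ft_force: [0.5, -2.0, 1.0]
opening: 0.003
grip_force: 0.4
```

Now I'll back off, lift away and check.

Call:
send_rows(
  series="0 0.15 0 0 0 0; 0 0.2 0 0 0 0; 0 0 -0.6 0 0 0; 0 0.5 -0.7 0 0 0; -0.7 0.5 -0.7 0 0 0",
)

```text
t: 7.82
eef_pos: [428.4, -235.0, 268.7]
tcp_rot: [3.141, -0.001, -0.097]
ft_force: [-0.4, -0.6, -0.0]
opening: 0.006
grip_force: 0.0
```

Call:
send_rows(
  series="-0.5 0.4 0 0 0 0; 0 0 0 0 0 0; 0 0 0 0 0 0",
)

```text
t: 8.2
eef_pos: [395.9, -254.6, 267.4]
tcp_rot: [-3.142, -0.0, -0.099]
ft_force: [-0.2, 0.2, 0.8]
opening: 0.005
grip_force: 0.0
```

Run:
```python
from h import *
from cell import env
d={n:env.read_camera(n) for n in("scene","wrist")}
pickle.dump(d,open("c3.pkl","wb"));W=d["wrist"];Z=W["z_map"]
cv2.imwrite("pics/w3.png",W["color"][:,:,::-1])
P=[]
for v in range(0,384,2):
    for u in range(0,512,2):
        if Z[v,u]>0:
            o,r=ray(W,(u,v));P.append(o+r*Z[v,u])
P=np.array(P);m=(abs(P[:,0]-478)<25)&(P[:,1]>-215)&(P[:,1]<-60);P=P[m]
q=P[(P[:,2]>76)&(P[:,2]<90)];print(len(q),q.mean(0).round(1))
print(env.state()["eef_pos"])
```

```text
127 [ 475.8 -147.9   82.9]
[ 396.24547612 -254.09383562  267.19474322]
```

View pics/w3.png

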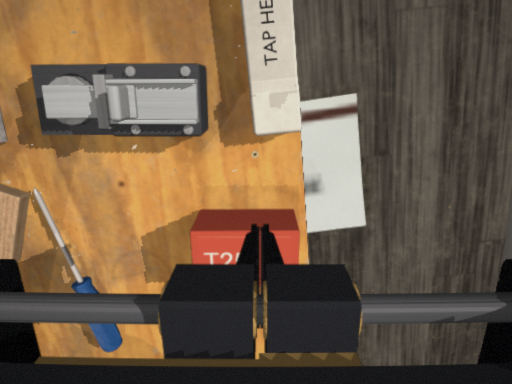

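The wrist view shows the bolt bar over the round stop, with its end near (45,100). The tab moved about 40 mm. The force hadn't risen at the end stop, so I'll give it one more short push.

Call:
send_rows(
  series="0.55 -0.59 0 0 0 0; 0.55 -0.59 0 0 0 0; 0 0 0.65 0 0 0; 0 0 0.65 0 0 0; 0 0 0.65 0 0 0",
)

```text
t: 8.93
eef_pos: [469.0, -189.4, 149.0]
tcp_rot: [3.142, 0.0, -0.096]
ft_force: [0.3, 0.5, 0.2]
opening: 0.006
grip_force: 0.0
```

Call:
send_rows(
  series="0 0 0 0 0 0; 0 -0.2 0 0 0 0; 0 -0.15 0 0 0 0; 0 -0.1 0 0 0 0; 0 0 0 0 0 0",
)

```text
t: 9.55
eef_pos: [471.2, -162.8, 151.1]
tcp_rot: [3.141, -0.001, -0.097]
ft_force: [-0.5, 0.2, 0.2]
opening: 0.003
grip_force: 0.0
```

Call:
send_rows(
  series="0 -0.04 0 0 0 0; 0 -0.04 0 0 0 0; 0 -0.04 0 0 0 0; 0 0 0 0 0 0",
)

```text
t: 10.05
eef_pos: [471.7, -156.1, 150.5]
tcp_rot: [3.141, -0.0, -0.098]
ft_force: [-0.2, -0.2, 0.1]
opening: 0.007
grip_force: 0.1
```

Call:
send_rows(
  series="0 -0.03 0 0 0 0; 0 -0.03 0 0 0 0; 0 0 0 0 0 0",
)

```text
t: 10.42
eef_pos: [472.1, -153.1, 150.5]
tcp_rot: [3.14, -0.0, -0.098]
ft_force: [-2.0, -8.2, -0.8]
opening: 0.003
grip_force: 3.9
```

The force has risen to 8 N, so the bolt is at its end stop. I'll retreat and hand in.

Call:
send_rows(
  series="0 0.15 0 0 0 0; 0 0.2 0 0 0 0; 0 0 -0.6 0 0 0; 0 0.3 -0.7 0 0 0; 0 0 0 0 0 0",
)

```text
t: 11.05
eef_pos: [468.9, -193.0, 230.9]
tcp_rot: [3.139, -0.005, -0.099]
ft_force: [0.4, -0.4, -0.7]
opening: 0.003
grip_force: 0.0
```

Run:
```python
from cell import env
s=env.state();print(s["t"],s["eef_pos"],s["ft_force"]);print(env.job_done())
```

```text
11.05 [ 468.87676263 -192.99949279  230.92713428] [ 0.42614117 -0.40104561 -0.6942879 ]
the job is handed in; nothing more can be done
None
```

The round stop is pressed down with its bolt pushed to the end stop over it, the square unit was not touched, and the job was handed in at about 11 s; no verdict came back.

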